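Clamp the flow-cell cartridge to the clutch's first slip

ROBOT

A 6-joint arm with a two-finger parallel gripper is mounted at the origin on the work surface. World frame = base frame: x ahead of the robot, y to its left, z up, the work surface at z = 0. Lengths are in m, angles in rad, forces in N, time in s.
With the tool pointing down it reaches from about 0.425 to 0.95 m from the base axis. Payload 3.5 kg.
Tool frame: the origin (TCP) lies between the finger pads; the fingertips stand 17 mm ahead of it and the grasp point (between the pads) lies 2 mm behind it (ctrl.tip_reach is the distance from the TCP to the fingertips, in m); z points along the fingers, y is the direction in which the jaws open and shut (so a half turn about z gives the same grasp; the last joint's range is limited). The gripper opens to 85 mm and grips with 20 to 120 N. Pads are 22 mm wide; open, the fingers measure 114 mm over their backs; the gripper's body (76 mm by 85 mm) begins 54 mm behind the grasp point. The pads swing forward as they close: fully open they stand 13 mm farther back than shut.
Start: joints at [1, 0.286, 1.577, -0, 1.279, -0.15], TCP at [0.276, 0.616, 0.248] pointing down, gripper open.
Joint ranges: [-2.77, 2.77], [-0.9, 2.22], [0.21, 2.48], [-1.53, 4.67], [0.24, 2.81], [-2.84, 2.84]. Speed limits (rad/s): [2.79, 2.79, 3.14, 3.14, 3.14, 3.14].

INTERFACE

Orientations are given as a unit quaternion [x, y, z, w].
In Python, from plant import monitor, imaging, workorder, ctrl gives the robot as it stands.
- The arm moves only by the tool send_rows, never from a script. Its argument "rows" is a list of rows, each a list of 4 numbers: the shift along the world's x, y, z normalised to -1 to 1, where 1 is 0.3 m, then the turn about the world's z normalised to -1 to 1, where 1 is 360 degrees. A call has 1 to 20 rows; each row is the pose to reach, as a shift and turn from the pose commanded when the call began, turning the shorter way round; what a row does not reach only later rows make up. A row lasts 1/8 s, in which the tool goes at most 62.5 mm and 10.7 degrees, less where a joint would pass 70% of its speed; a pose out of reach is approached as far as the arm can. A call with a number of a shift or a turn outside -1 to 1 is refused whole. A call with a gripper value outside its range is refused whole. "jaw" is the closure, from 0 (fully open) to 1 (shut), set as the call begins (left out, the last holds). The fingers move at their own pace and stop on an object; "newtons" is the grip in N (left out, the last holds). Time passes only in rows, so rows that repeat a pose let the fingers close. It gives the time, the measured TCP pose, the force and the opening at its end, in the units of the state.
- monitor.get_state(): the state, without advancing time (a new reading comes with each control period).
- imaging.read_camera(name): name is "scene" or "top" or "wrist"; returns the picture (400x640x3 uint8, red, green, blue); there is no depth.
- imaging.calibration(name): a dict with "intrinsics" (3x3 intrinsics, pixels), "cam_to_world" (4x4, takes a point from camera to world coordinates). Camera axes: x right, y up, looking along -z (the intrinsics and any distortion apply to the point x, -y, -z); pixel columns grow to the right and rows downward; lengths in m; the calibration is good to about 2 mm. A picture is of the moment at which its call begins: read the wrist's pose just before it. calibration takes no time and is no camera call; for the wrist camera it gives the pose at the moment of the call.
- workorder.sign_off(): hands the job in, once; it reports no verdict.
The state is a dict: "time": time; "qpos": joint angles; "dq": joint speeds; "joint_efforts": joint torques, N m; "eef_pos": TCP position; "tcp_rot": TCP orientation; "contact_force": force on the tool from outside, world axes, zero at the start; "wrist_torque": the same for the moment, N m; "opening": opening from 0.0 (shut) to 1.0 (fully open).
Only numpy, scipy, OpenCV 4.12 (cv2) and the standard library are available. Lean on these libraries where they do the work, as an engineer would, in place of code of your own. Each camera call takes 0.05 s, during which the arm holds its last target.

TASK

Load the white flow-cell cartridge into the clamp: lay it in the open channel, slide it gently under the bridge until it is fully home against the stop, then turn the round thumbscrew clockwise (seen from above) until its drag clutch first slips, stop there, and let go. Do not keep turning once it slips, and leave the other things on the bench alone.

Things in the scene. Friction and masses are not known exactly. Their poses are not given: they have to be found in the camera images.
- fixture: Clamp bolted down. Origin on the bench under the thumbscrew's axis; -x points out of the channel's open mouth (to the robot), z up. Base plate 200 x 100 mm (x -150 to +50), 10 mm thick. Channel along x on the plate (z = 10): 44 mm wide between two rails 8 mm high, 10 mm thick (tops z = 18; x -134 to +30). Bridge over it at x -20 to +20, underside z = 50, top z = 62, legs at y = +-34 to +-46.
- home_stop (a point): Foot of the stop block's face at the channel's inner end, on the channel floor's centre line, at (25, 0, 10) mm in the clamp's frame, axes as the clamp's. The block is 18 mm high. The cartridge is fully home when its nose touches this face.
- knob_grip (a point): Point on the thumbscrew's vertical axis at the height to grip, 86 mm above the bench; fixed on the clamp, does not turn. Thumbscrew: round knurled black knob, diameter 40 mm, from 72 to 98 mm above the bench, any grip yaw will do; it keeps its height. Below it a steel collar, diameter 45 mm, at 62 to 69 mm. Clockwise from above tightens: 8 mm of plunger travel per radian.
- pad_axis (a point): Fixed point on the same axis under the bridge, 24 mm above the bench: the top of a home cartridge. The screw drives a plunger with a springy round-nosed pad (diameter 22 mm, 8 N per mm) down to it; the pad starts 7 to 17 mm above (0.9 to 2.1 rad of turning), not measured. Running free takes 0.24 N m; when the pad presses, the torque climbs within about 0.4 rad to the clutch's slip torque.
- clutch (a point): Fixed point on the axis at the gap between knob and collar, 70 mm above the bench. At 0.36 N m the drag clutch here slips: the knob goes on at a steady 0.36 N m while the collar stands still (the knob's white mark leaves the collar's black one). More than about half a radian of slip in all is overrunning. Let go, the screw eases back about 0.2 rad and then holds the cartridge.
- cartridge: White plastic flow-cell cartridge 120 x 40 x 14 mm (x, y, z), 0.10 to 0.19 kg, with an upright grip tab 30 mm (x) by 20 mm (y), centred 42 mm from the middle towards -x, its top 50 mm above the underside. Origin: centre of the underside. The +x end is the nose and goes in first. Home, its axes match the clamp's and its origin is at (-35, 0, 10) mm there, the tab outside the bridge.
- tab_grip (a point): Middle of the grip tab, 40 mm above the cartridge's underside, axes as the cartridge's.
- tipbox: Bystander: blue and clear tip box, 112 x 77 x 54 mm; origin at the centre of its underside. It and the cartridge lie on opposite sides of the clamp, either way round.
- reagent: Bystander: small capped jar, diameter 44 mm, 85 mm high; origin at the centre of its underside.
- tuberack: Bystander: green tube rack 90 x 50 mm, 47 mm high with tubes; origin at the centre of its underside.
Mind the look-alikes: they are no part of the job. What is shaped like the cartridge but red is not meant.

How it is judged:
By the outcome, as a careful person would: the job done as asked, in the order asked, and still so for the second after the job is handed in, with the robot touching nothing.
It also fails if it takes over 72 s, if anything falls off the work surface, if the arm or the gripper's body presses on something with over 40 N, if the wrist force passes 120 N, or if a joint passes its speed limit or range.

## Working session

There is one attempt and no reset: what is moved stays moved. The work goes in short steps, Python scripts to look and compute and a tool call to move; the robot and the scene stay as the last step left them, time stands still between calls to the robot, and variables do not carry over. Pictures are saved under pics/ and viewed, and the job is handed in when it is done.

Besides the shell and the picture viewer there is one more tool, called after ">>>" as name(argument=value, ...) on one line, values as JSON. send_rows: Moves the arm, as the interface text tells. Scaled input: -1 to 1 covers 0.3 m each way for a shift and 360 degrees each way for a turn. Its arguments: {"type":"object","properties":{"rows":{"type":"array"},"jaw":{"type":"number"},"newtons":{"type":"number"}},"required":["rows"]}

```bash
ls; mkdir -p pics
python3 - <<'E'
from plant import monitor, imaging, workorder, ctrl
import cv2
print(monitor.get_state())
for n in ["scene","top"]:
    im=imaging.read_camera(n); cv2.imwrite(f"pics/{n}0.png",im[:,:,::-1])
    c=imaging.calibration(n); print(n,c)
print(ctrl.tip_reach)
E
```

```text
pics
{'time': 0.0, 'qpos': array([ 9.99991051e-01,  2.87188990e-01,  1.57817335e+00,  7.95557955e-06,
        1.27860875e+00, -1.49999157e-01]), 'dq': array([-0.00083277, -0.00143962, -0.00019994,  0.00066892, -0.00176027,
       -0.00025102]), 'joint_efforts': array([-8.84798283e-06, -4.05963814e+01, -2.92636800e+01, -1.29657524e-04,
        5.79869054e-03, -1.68544295e-05]), 'eef_pos': array([0.27536846, 0.6156005 , 0.24693356]), 'tcp_rot': array([ 2.08855064e-01,  9.77945882e-01, -1.11147603e-03, -4.22942478e-04]), 'contact_force': array([0.2982516 , 0.10262222, 0.62438786]), 'wrist_torque': array([-0.00343299,  0.00450415,  0.0306259 ]), 'opening': 1.0001877926260194}
scene {'intrinsics': array([[433.33813623,   0.        , 320.46449865],
       [  0.        , 433.33813623, 198.39942914],
       [  0.        ,   0.        ,   1.        ]]), 'cam_to_world': array([[-0.16976463, -0.56024266,  0.81074542,  1.46258434],
       [ 0.98540693, -0.10683408,  0.13251291,  0.213788  ],
       [ 0.01237585,  0.82141016,  0.57020364,  0.73676216],
       [ 0.        ,  0.        ,  0.        ,  1.        ]])}
top {'intrinsics': array([[387.23569435,   0.        , 318.21947414],
       [  0.        , 387.23569435, 205.52867486],
       [  0.        ,   0.        ,   1.        ]]), 'cam_to_world': array([[ 0.01446561,  0.99045269, -0.13709203,  0.35624455],
       [-0.99988932,  0.01480587,  0.00146256,  0.04494445],
       [ 0.00347837,  0.1370557 ,  0.99055724,  1.1299209 ],
       [ 0.        ,  0.        ,  0.        ,  1.        ]])}
0.017
```

View pics/scene0.png

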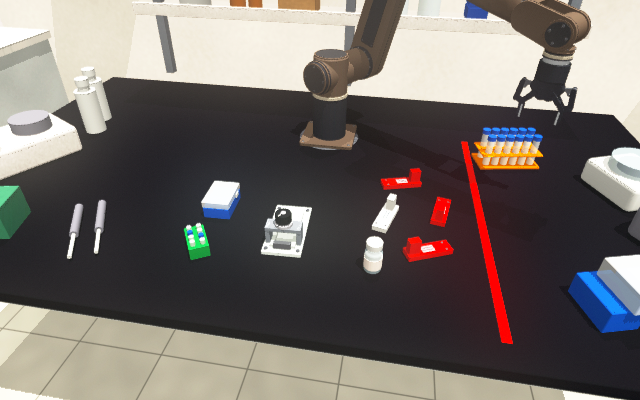

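View pics/top0.png

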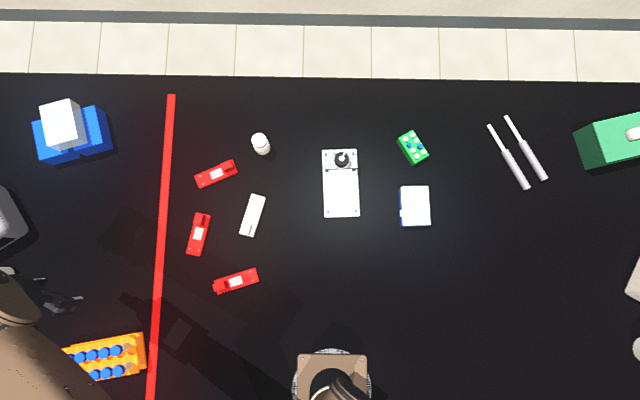

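The scene view shows the clamp near (287,230) and the white cartridge near (386,212). In the top view they are at (341,183) and (252,215), with red look-alikes around the cartridge. I'll zoom in on the top view.

```bash
cat > h.py <<'E'
import numpy as np, cv2
from plant import monitor, imaging, ctrl
def ray(n,px,z,cal=None):
    c=cal or imaging.calibration(n);K=c["intrinsics"];T=c["cam_to_world"]
    px=np.atleast_2d(px).astype(float)
    d=np.c_[(px[:,0]-K[0,2])/K[0,0],-(px[:,1]-K[1,2])/K[1,1],-np.ones(len(px))]@T[:3,:3].T
    o=T[:3,3]; return o+d*((z-o[2])/d[:,2])[:,None]
def proj(n,P,cal=None):
    c=cal or imaging.calibration(n);K=c["intrinsics"];T=c["cam_to_world"]
    q=(np.atleast_2d(P)-T[:3,3])@T[:3,:3]
    return np.c_[K[0,0]*q[:,0]/-q[:,2]+K[0,2],K[1,1]*-q[:,1]/-q[:,2]+K[1,2]]
E
python3 - <<'E'
import cv2
im=cv2.imread('pics/top0.png'); cv2.imwrite('pics/topz.png',cv2.resize(im[130:260,180:380],None,fx=4,fy=4,interpolation=cv2.INTER_CUBIC))
im=cv2.imread('pics/scene0.png'); cv2.imwrite('pics/scenez.png',cv2.resize(im[160:290,250:450],None,fx=4,fy=4,interpolation=cv2.INTER_CUBIC))
E
```

```text
(no output)
```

View pics/topz.png

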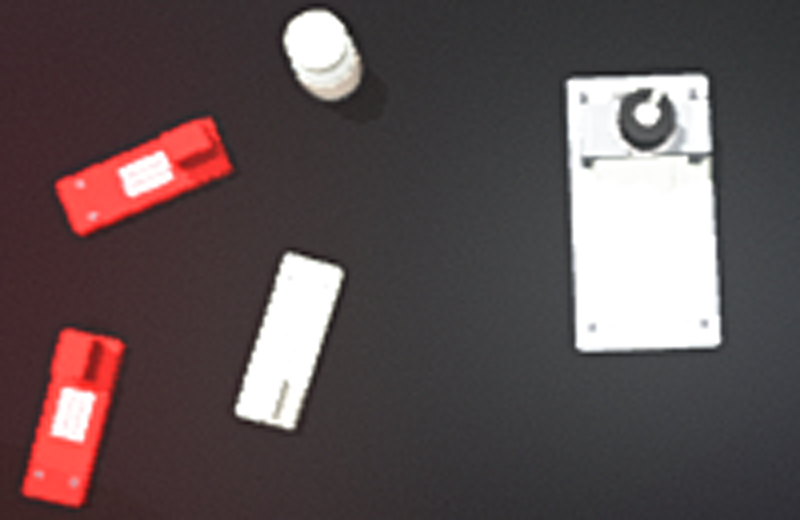

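View pics/scenez.png

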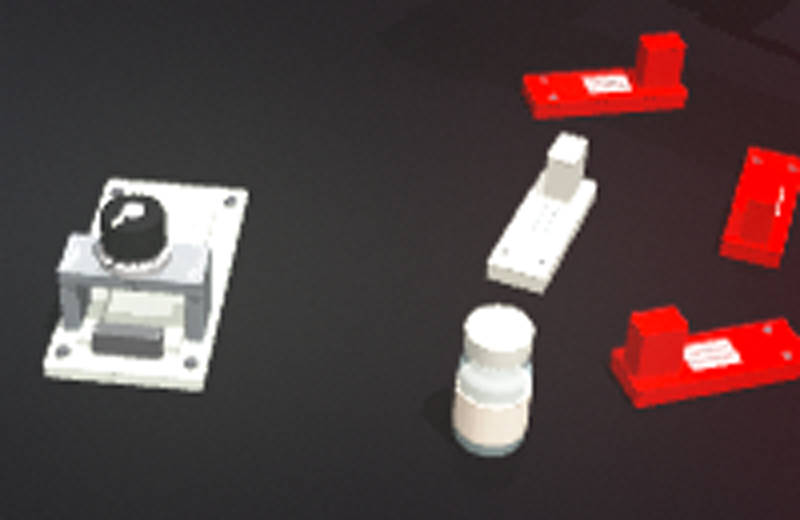

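The white cartridge's tab end is nearest the robot, at zoomed (280,400), and its nose points away and to the right. I'll measure with masks.

Run:
```python
from h import *
im=cv2.imread('pics/top0.png'); hsv=cv2.cvtColor(im,cv2.COLOR_BGR2HSV)
m=((hsv[...,2]>120)&(hsv[...,1]<70)).astype(np.uint8)
cs,_=cv2.findContours(m,cv2.RETR_EXTERNAL,cv2.CHAIN_APPROX_NONE)
for c in cs:
    a=cv2.contourArea(c); x,y,w,h=cv2.boundingRect(c)
    if a<200 or not(180<x<380 and 130<y<260): continue
    for z in (0,.01,.014):
        P=ray("top",c[:,0,:]+0.0,z)[:,:2]
        r=cv2.minAreaRect((P*1000).astype(np.float32)); print(x,y,w,h,z,r, (cv2.boxPoints(r)).round(0).tolist())
s=monitor.get_state();print(s['time'])
c=imaging.calibration('wrist');print(c['cam_to_world'],c['intrinsics'],s['eef_pos'])
```

```text
239 193 27 44 0 ((481.9473876953125, 237.36587524414062), (46.9290885925293, 126.22777557373047), 74.58273315429688) [[415.0, 232.0], [537.0, 198.0], [549.0, 243.0], [427.0, 277.0]]
239 193 27 44 0.01 ((480.8348388671875, 235.66285705566406), (46.513763427734375, 125.11063385009766), 74.58272552490234) [[414.0, 230.0], [535.0, 197.0], [547.0, 241.0], [427.0, 275.0]]
239 193 27 44 0.014 ((480.38995361328125, 234.98167419433594), (46.34763717651367, 124.66380310058594), 74.58274841308594) [[414.0, 229.0], [534.0, 196.0], [547.0, 241.0], [426.0, 274.0]]
321 148 39 70 0 ((583.3463134765625, -21.174617767333984), (207.42530822753906, 107.20055389404297), 2.9120471477508545) [[477.0, 27.0], [482.0, -80.0], [690.0, -69.0], [684.0, 38.0]]
321 148 39 70 0.01 ((581.3363647460938, -20.589466094970703), (205.5894775390625, 106.2518081665039), 2.912047863006592) [[476.0, 27.0], [481.0, -79.0], [687.0, -68.0], [681.0, 38.0]]
321 148 39 70 0.014 ((580.532470703125, -20.355392456054688), (204.85523986816406, 105.87230682373047), 2.9120466709136963) [[476.0, 27.0], [481.0, -78.0], [686.0, -68.0], [68
[... 237 characters left out ...]
.44610595703125), (70.53075408935547, 47.54901123046875), 23.169113159179688) [[655.0, 227.0], [673.0, 184.0], [738.0, 211.0], [719.0, 255.0]]
251 132 19 23 0.014 ((695.156005859375, 218.82281494140625), (70.27885437011719, 47.379188537597656), 23.169204711914062) [[654.0, 227.0], [672.0, 183.0], [737.0, 211.0], [718.0, 254.0]]
0.1
[[ 0.40745698 -0.8719123  -0.27156538  0.20639107]
 [ 0.91322216  0.38836491  0.12328008  0.64729364]
 [-0.00202295 -0.29823085  0.95449163  0.37136419]
 [ 0.          0.          0.          1.        ]] [[313.44877457   0.         322.35976561]
 [  0.         313.44877457 195.70817484]
 [  0.           0.           1.        ]] [0.27538151 0.6156544  0.24703059]
```

>>> send_rows(rows=[[0.25,-0.5,0,0.012],[0.5,-0.95,0,0.024],[0.5,-0.95,0,0.024],[0.5,-0.95,0,0.024],[0.5,-0.95,0,0.024],[0.5,-0.95,0,0.024],[0.5,-0.95,0,0.024],[0.5,-0.95,0,0.024]], jaw=0)

```text
time: 1.1
eef_pos: [0.425, 0.3321, 0.2481]
tcp_rot: [0.134, 0.991, 0.0, -0.0]
contact_force: [-0.6, 0.0, 1.1]
opening: 0.996
```

>>> send_rows(rows=[[0.0,-0.2,-0.1,0],[0.0,-0.3,-0.1,0],[0.0,-0.3,-0.1,0],[0.0,-0.3,-0.1,0],[0.0,-0.3,-0.1,0]])

```text
time: 1.72
eef_pos: [0.4257, 0.2424, 0.2188]
tcp_rot: [0.134, 0.991, 0.0, 0.0]
contact_force: [1.0, -0.7, 0.3]
opening: 1.002
```

```bash
cat > snap.py <<'E'
import sys,pickle
from h import *
c=imaging.calibration('wrist'); s=monitor.get_state()
im=imaging.read_camera('wrist')[:,:,::-1].copy(); n=sys.argv[1]
cv2.imwrite(f'pics/{n}.png',im); pickle.dump((c,s),open(f'pics/{n}.pkl','wb'))
print({k:np.round(v,4).tolist() for k,v in s.items()})
E
python3 snap.py w1
```

```text
{'time': 1.725, 'qpos': [0.3101, -0.103, 2.0507, 0.0003, 1.193, -0.9928], 'dq': [-0.0033, -0.0025, 0.0022, -0.0025, 0.0015, 0.0012], 'joint_efforts': [-0.1057, -24.2527, -28.2653, -0.0026, 0.0006, 0.0019], 'eef_pos': [0.4257, 0.2424, 0.2188], 'tcp_rot': [0.1336, 0.991, 0.0003, 0.0003], 'contact_force': [1.0114, -0.657, 0.3324], 'wrist_torque': [-0.0161, -0.1206, -0.001], 'opening': 1.0019}
```

View pics/w1.png

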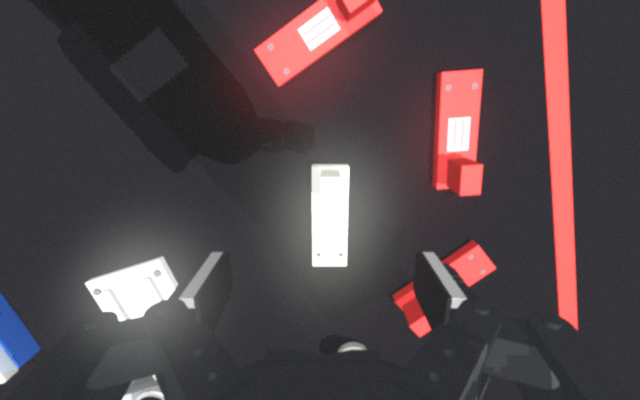

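Wrist view: white cartridge at columns 311–350 and rows 163–267, with the tab at (330,178). The clamp's plate is at lower left (130,290).

Run:
```python
from h import *; import pickle
im=cv2.imread('pics/w1.png');c,s=pickle.load(open('pics/w1.pkl','rb'))
print(c['cam_to_world'].round(3))
z=im[150:280,290:370]; cv2.imwrite('pics/w1z.png',cv2.resize(z,None,fx=5,fy=4.5,interpolation=cv2.INTER_NEAREST))
for n,pts,zz in (('nose',[(312.3,266),(347.5,266)],.014),('tail',[(312,163.5),(349.5,163.5)],.014),('tailbot',[(312,163.5),(349.5,163.5)],.0)):
    print(n,ray('wrist',pts,zz,c).round(4))
```

```text
[[ 0.264 -0.92  -0.289  0.353]
 [ 0.965  0.252  0.078  0.263]
 [ 0.001 -0.299  0.954  0.343]
 [ 0.     0.     0.     1.   ]]
nose [[0.533  0.2014 0.014 ]
 [0.544  0.2415 0.014 ]]
tail [[0.4145 0.2347 0.014 ]
 [0.425  0.2732 0.014 ]]
tailbot [[0.4171 0.2335 0.    ]
 [0.4281 0.2737 0.    ]]
```

View pics/w1z.png

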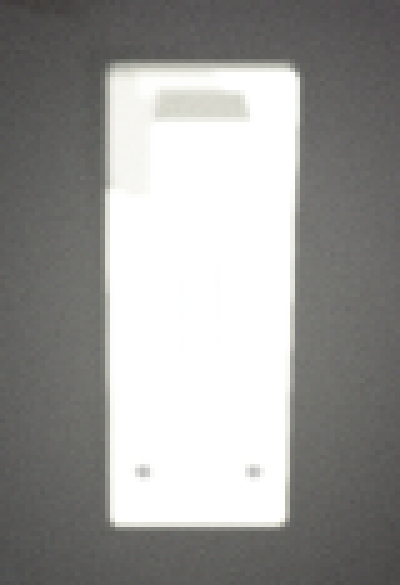

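>>> send_rows(rows=[[0.043,0.022,-0.1,0],[0.043,0.022,-0.2,0],[0.043,0.022,-0.3,0],[0.043,0.022,-0.4,0],[0.043,0.022,-0.47,0],[0.043,0.022,-0.54,0],[0.043,0.022,-0.58,0],[0.043,0.022,-0.597,0],[0.043,0.022,-0.597,0]])

```text
time: 2.9
eef_pos: [0.4388, 0.248, 0.0394]
tcp_rot: [0.134, 0.991, 0.0, 0.0]
contact_force: [0.4, -0.4, 0.5]
opening: 1.006
```

```bash
python3 snap.py w2
```

```text
{'time': 2.9, 'qpos': [0.3128, 0.1968, 2.1183, 0.0, 0.8262, -0.9883], 'dq': [-0.0026, -0.0137, -0.0061, 0.0002, 0.002, 0.0012], 'joint_efforts': [0.0129, -29.3824, -21.7458, -0.0, -0.0091, 0.0002], 'eef_pos': [0.4388, 0.248, 0.0394], 'tcp_rot': [0.1345, 0.9909, 0.0001, 0.0001], 'contact_force': [0.3699, -0.4195, 0.5036], 'wrist_torque': [0.0166, 0.0068, 0.0232], 'opening': 1.0056}
```

View pics/w2.png

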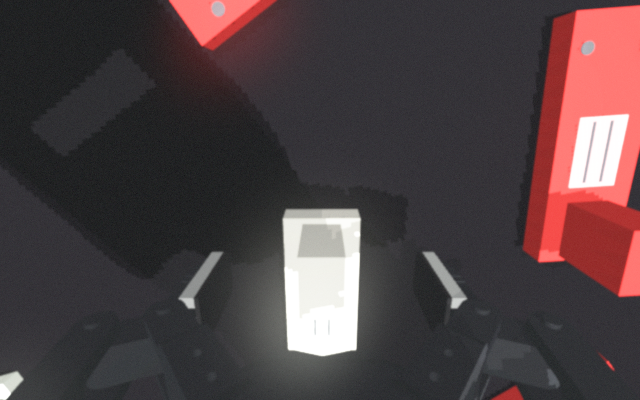

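The tab sits centred between the pads, at column 321 with the pads at about 220 and 425. I'll close now.

>>> send_rows(rows=[[0,0,0,0],[0,0,0,0],[0,0,0,0],[0,0,0,0],[0,0,0,0],[0,0,0,0],[0,0,0,0],[0,0,0,0]], jaw=1, newtons=40)

```text
time: 3.95
eef_pos: [0.4388, 0.2478, 0.0395]
tcp_rot: [0.135, 0.991, 0.0, 0.0]
contact_force: [-0.8, -0.7, 4.1]
opening: 0.227
```

>>> send_rows(rows=[[0,0,0.05,0],[0,0,0.1,0],[0,0,0.2,0],[0,0,0.3,0],[0,0,0.4,0],[0,0,0.4,0]])

```text
time: 4.7
eef_pos: [0.4405, 0.2484, 0.1627]
tcp_rot: [0.135, 0.991, 0.002, 0.003]
contact_force: [0.2, -0.1, -1.3]
opening: 0.224
```

```bash
python3 snap.py w3
```

```text
{'time': 4.7, 'qpos': [0.3126, -0.0029, 2.065, 0.0001, 1.0719, -0.9884], 'dq': [-0.0019, 0.0433, 0.0545, -0.0032, -0.0127, 0.0003], 'joint_efforts': [0.1167, -28.0556, -27.7414, -0.0214, 0.0608, 0.0006], 'eef_pos': [0.4405, 0.2484, 0.1627], 'tcp_rot': [0.1345, 0.9909, 0.0016, 0.0034], 'contact_force': [0.1984, -0.0593, -1.2779], 'wrist_torque': [0.0059, 0.0646, 0.0197], 'opening': 0.2241}
```

View pics/w3.png

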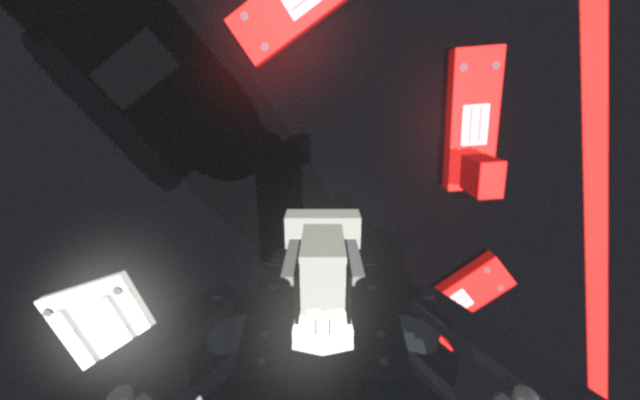

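>>> send_rows(rows=[[0.0,-0.15,0.07,0.01],[0.0,-0.35,0.13,0.03],[0.0,-0.53,0.13,0.0506],[0.0,-0.53,0.13,0.0506],[0.0,-0.53,0.13,0.0506],[0.0,-0.53,0.13,0.0506],[0.0,-0.53,0.13,0.0506]])

```text
time: 5.62
eef_pos: [0.4383, 0.0898, 0.1978]
tcp_rot: [-0.025, 1.0, 0.0, -0.0]
contact_force: [-0.5, 0.1, -2.7]
opening: 0.228
```

```bash
python3 snap.py w4; python3 -c "
import cv2
im=cv2.imread('pics/w4.png');cv2.imwrite('pics/w4z.png',cv2.resize(im[200:400,80:320],None,fx=3,fy=3,interpolation=cv2.INTER_CUBIC))"
```

```text
{'time': 5.625, 'qpos': [-0.0255, -0.1848, 2.1628, 0.0001, 1.1645, -1.6462], 'dq': [-0.0021, -0.0048, -0.004, -0.0026, 0.0014, -0.0009], 'joint_efforts': [-0.1107, -21.3117, -28.7765, -0.0007, -0.0492, 0.0023], 'eef_pos': [0.4383, 0.0898, 0.1978], 'tcp_rot': [-0.0249, 0.9997, 0.0001, -0.0004], 'contact_force': [-0.5128, 0.1259, -2.6835], 'wrist_torque': [0.003, 0.1083, -0.0191], 'opening': 0.2276}
```

View pics/w4.png

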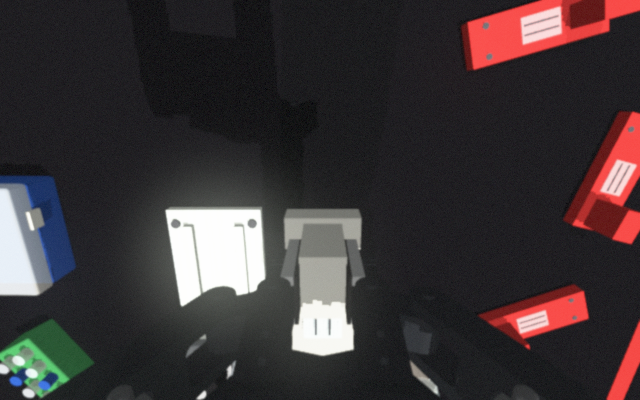

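View pics/w4z.png

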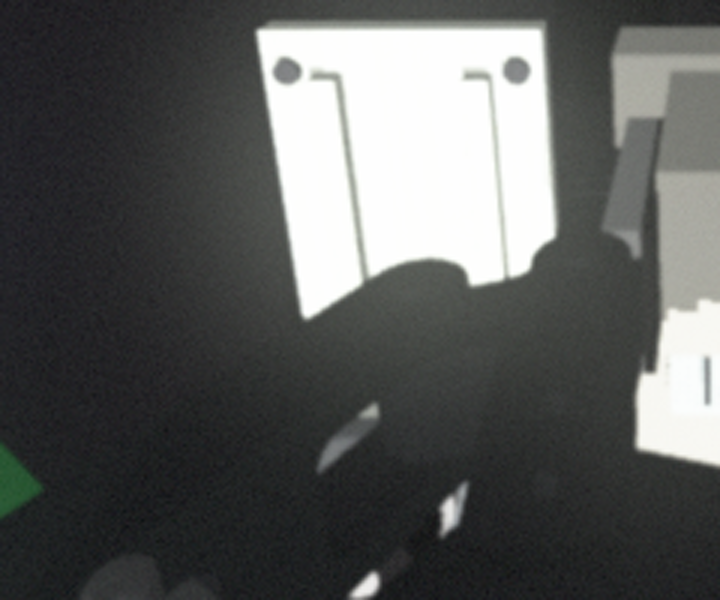

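The clamp's plate is at left (168–265, 207–305). The rails show as dark lines: the left rail's inner face starts at zoomed (339,75) and the right rail's outer face at (489,75).

```bash
python3 - <<'E'
from h import *; import pickle
c,s=pickle.load(open('pics/w4.pkl','rb'))
print(c['cam_to_world'].round(3))
f=lambda p:[(80+(x-1)/3,200+(y-1)/3) for x,y in p]
for n,p,z in (('plate front corners',[(259,30),(546,27)],.01),('plate L edge',[(259,30),(304,318)],.01),('plate R edge',[(546,27),(556,225)],.01),('Lrail outer/inner front',[(311,73),(339,73)],.018),('Lrail inner',[(339,76),(364,276)],.018),('Rrail inner/outer front',[(463,73),(489,73)],.018),('Rrail outer',[(489,76),(505,276)],.018),('screws',[(287,70),(516,70)],.012)):
    P=ray('wrist',f(p),z,c)[:,:2]*1000; d=P[1]-P[0]; print(n,P.round(1).tolist(),'len',np.linalg.norm(d).round(1),'ang',np.degrees(np.arctan2(d[1],d[0])).round(2))
# cartridge tail top corners in hand
print(ray('wrist',[(285.5,219),(361,219)],s['eef_pos'][2]-.040+.014,c))
print(ray('wrist',[(285,210),(361,210)],s['eef_pos'][2]-.040+.0,c))
print(ray('wrist',[(299,254),(347,254)],s['eef_pos'][2]-.040+.05,c))
E
python3 -c "
import cv2
im=cv2.imread('pics/w4.png');cv2.imwrite('pics/w4y.png',cv2.resize(im[200:360,270:380],None,fx=3.7,fy=3.7,interpolation=cv2.INTER_NEAREST))"
```

```text
[[-0.051 -0.953 -0.297  0.363]
 [ 0.999 -0.049 -0.015  0.086]
 [ 0.    -0.298  0.955  0.322]
 [ 0.     0.     0.     1.   ]]
plate front corners [[483.8, -73.1], [477.5, 27.9]] len 101.2 ang 93.55
plate L edge [[483.8, -73.1], [603.1, -67.2]] len 119.4 ang 2.84
plate R edge [[477.5, 27.9], [556.8, 31.2]] len 79.3 ang 2.34
Lrail outer/inner front [[495.8, -52.5], [495.3, -42.7]] len 9.8 ang 92.91
Lrail inner [[496.4, -42.8], [577.2, -39.3]] len 80.8 ang 2.5
Rrail inner/outer front [[493.1, 0.4], [492.6, 9.5]] len 9.1 ang 92.91
Rrail outer [[493.8, 9.4], [574.5, 13.4]] len 80.8 ang 2.83
screws [[497.7, -63.6], [493.6, 17.6]] len 81.3 ang 92.91
[[0.42304487 0.0703244  0.17180509]
 [0.42107218 0.1091047  0.17180509]]
[[0.42329737 0.06848403 0.15780509]
 [0.42114594 0.11076889 0.15780509]]
[[0.42355241 0.07983206 0.20780509]
 [0.42256421 0.09927619 0.20780509]]
```

View pics/w4y.png

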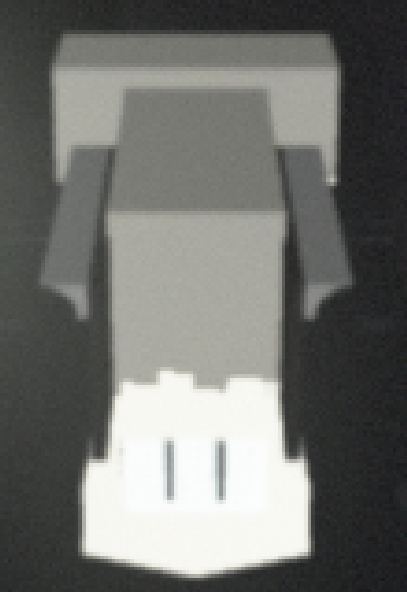

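>>> send_rows(rows=[[0.05,-0.12,0,0],[0.12,-0.25,0,0],[0.196,-0.373,0,0],[0.196,-0.373,-0.1,0],[0.196,-0.373,-0.2,0],[0.196,-0.373,-0.3,0],[0.196,-0.373,-0.38,0],[0.196,-0.373,-0.41,0],[0.196,-0.373,-0.41,0],[0.196,-0.373,-0.41,0]])

```text
time: 6.92
eef_pos: [0.4984, -0.0233, 0.0764]
tcp_rot: [-0.024, 1.0, -0.0, 0.001]
contact_force: [0.6, 0.2, -1.2]
opening: 0.226
```

```bash
python3 snap.py w5; python3 -c "
import cv2
im=cv2.imread('pics/w5.png');cv2.imwrite('pics/w5z.png',cv2.resize(im[180:380,200:440],None,fx=3,fy=3,interpolation=cv2.INTER_CUBIC))"
```

```text
{'time': 6.925, 'qpos': [-0.2503, 0.1177, 2.1227, -0.0, 0.8989, -1.8693], 'dq': [-0.0006, -0.0085, -0.0018, -0.0008, -0.001, -0.0009], 'joint_efforts': [0.0366, -28.6111, -23.9002, 0.0123, -0.0363, 0.0001], 'eef_pos': [0.4984, -0.0233, 0.0764], 'tcp_rot': [-0.0241, 0.9997, -0.0003, 0.0011], 'contact_force': [0.5629, 0.1956, -1.2438], 'wrist_torque': [-0.0252, 0.0245, 0.0475], 'opening': 0.2263}
```

View pics/w5z.png

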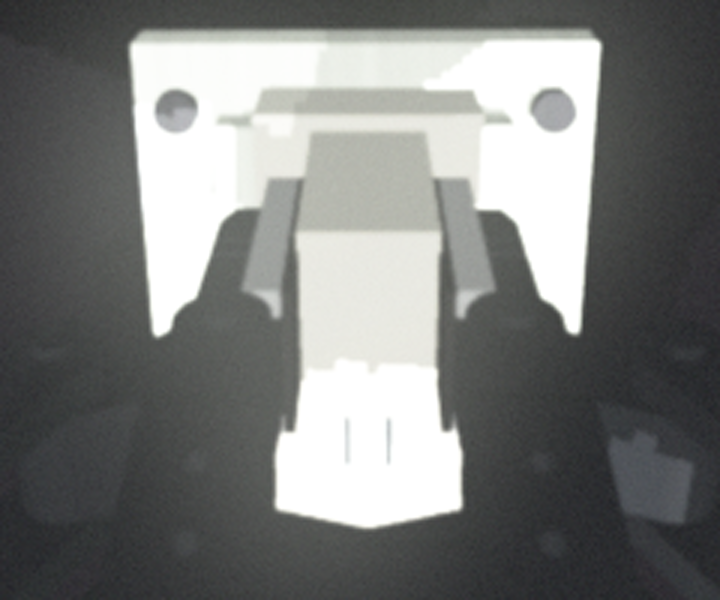

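The view is symmetric: the plate centre is at column 366, the screws at 364.5, the rails at 365.5 and the cartridge tail at 366.5. The cartridge is therefore centred within about 0.5 mm. I'll check the x position.

Run:
```python
from h import *; import pickle
c,s=pickle.load(open('pics/w5.pkl','rb'))
f=lambda p:[(200+(x-1)/3,180+(y-1)/3) for x,y in p]
e=s['eef_pos'][2]
for n,p,z in (('plate front',[(132,42),(600,42)],.01),('plate bot',[(135,31),(597,31)],.0),('screws',[(176,111),(553,110)],.012),('railfront',[(219,119),(512,119)],.018),('tail bot',[(261,90),(474,90)],e-.04),('tail top',[(253,114),(481,114)],e-.026),('tab top',[(297,232),(441,232)],e+.01)):
    P=ray('wrist',f(p),z,c)[:,:2]*1000; d=P[1]-P[0]; print(n,P.round(1).tolist(),'mid',P.mean(0).round(1),'len',np.linalg.norm(d).round(1),'ang',np.degrees(np.arctan2(d[1],d[0])).round(2))
```

```text
plate front [[483.6, -73.8], [478.7, 25.3]] mid [481.1 -24.3] len 99.2 ang 92.84
plate bot [[484.2, -75.6], [479.1, 27.0]] mid [481.6 -24.3] len 102.7 ang 92.84
screws [[498.0, -64.3], [493.8, 16.6]] mid [495.9 -23.9] len 81.0 ang 93.01
railfront [[496.9, -54.2], [493.9, 6.9]] mid [495.4 -23.7] len 61.1 ang 92.84
tail bot [[483.2, -43.6], [481.3, -4.1]] mid [482.3 -23.9] len 39.5 ang 92.84
tail top [[482.5, -43.5], [480.6, -4.5]] mid [481.5 -24. ] len 39.0 ang 92.84
tab top [[485.0, -33.2], [484.0, -13.7]] mid [484.5 -23.5] len 19.5 ang 92.85
```

>>> send_rows(rows=[[0,0,-0.02,0],[0,0,-0.04,0],[0,0,-0.06,0],[0,0,-0.075,0],[0,0,-0.08,0],[0,0,-0.08,0]])

```text
time: 7.72
eef_pos: [0.4974, -0.0232, 0.0511]
tcp_rot: [-0.024, 1.0, 0.0, -0.0]
contact_force: [0.1, 0.0, -1.6]
opening: 0.23
```

>>> send_rows(rows=[[0,0,-0.004,0],[0,0,-0.008,0],[0,0,-0.008,0],[0,0,-0.008,0]])

```text
time: 8.22
eef_pos: [0.4976, -0.0233, 0.0495]
tcp_rot: [-0.024, 1.0, -0.0, 0.0]
contact_force: [-2.2, 0.3, 5.8]
opening: 0.226
```

```bash
python3 snap.py w6; python3 -c "
import cv2
im=cv2.imread('pics/w6.png');cv2.imwrite('pics/w6z.png',cv2.resize(im[180:380,200:440],None,fx=3,fy=3,interpolation=cv2.INTER_CUBIC))"
```

```text
{'time': 8.225, 'qpos': [-0.2506, 0.1662, 2.1305, -0.0001, 0.8447, -1.8694], 'dq': [0.0003, -0.0002, -0.0005, 0.0005, 0.0006, 0.0001], 'joint_efforts': [0.1007, -26.9185, -21.9289, 0.0715, -0.6818, 0.0137], 'eef_pos': [0.4976, -0.0233, 0.0495], 'tcp_rot': [-0.024, 0.9997, -0.0001, 0.0001], 'contact_force': [-2.2113, 0.3445, 5.7694], 'wrist_torque': [0.1496, 0.5226, 0.0346], 'opening': 0.2261}
```

View pics/w6z.png

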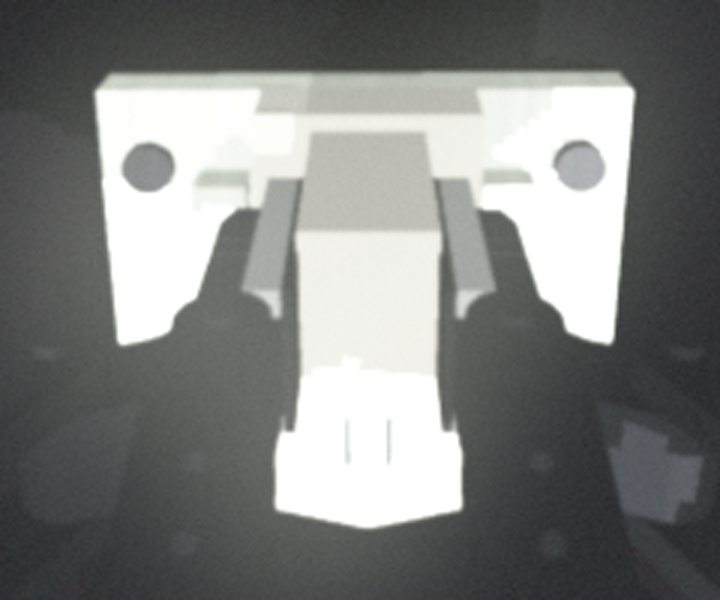

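Cartridge is on the floor between the rails: tail at columns 255–480, rails at 249–483. Sliding in gently.

>>> send_rows(rows=[[0.01,0.0005,0.001,0],[0.025,0.0012,0.001,0],[0.04,0.002,0.001,0],[0.055,0.0027,0.001,0],[0.07,0.0035,0.001,0],[0.085,0.0042,0.001,0],[0.1,0.005,0.001,0],[0.115,0.0057,0.001,0],[0.13,0.0065,0.001,0],[0.14,0.007,0.001,0],[0.15,0.0075,0.001,0],[0.155,0.0077,0.001,0],[0.16,0.008,0.001,0],[0.16,0.008,0.001,0]])

```text
time: 10.02
eef_pos: [0.5454, -0.0208, 0.0495]
tcp_rot: [-0.024, 1.0, -0.0, -0.0]
contact_force: [-4.1, -0.7, 4.8]
opening: 0.223
```

```bash
python3 snap.py w7
```

```text
{'time': 10.025, 'qpos': [-0.224, 0.2597, 2.016, -0.0002, 0.8664, -1.8428], 'dq': [-0.0011, -0.0025, 0.0011, -0.0017, -0.0034, 0.0003], 'joint_efforts': [0.1082, -30.9213, -22.7707, 0.1019, -0.7842, 0.0385], 'eef_pos': [0.5454, -0.0208, 0.0495], 'tcp_rot': [-0.0241, 0.9997, -0.0, -0.0003], 'contact_force': [-4.0531, -0.7084, 4.7527], 'wrist_torque': [0.1095, 0.5262, -0.0254], 'opening': 0.2228}
```

View pics/w7.png

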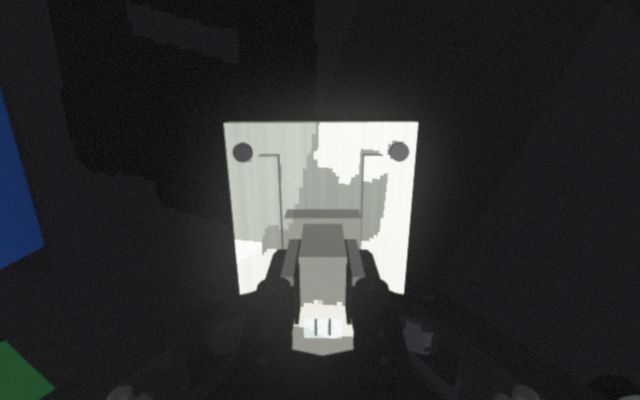

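>>> send_rows(rows=[[0.004,0.0002,0,0],[0.008,0.0004,0,0],[0.012,0.0006,0,0],[0.015,0.0007,0,0],[0.015,0.0007,0,0]])

```text
time: 10.7
eef_pos: [0.5497, -0.0206, 0.0495]
tcp_rot: [-0.024, 1.0, 0.0, -0.0]
contact_force: [-4.9, -0.6, 5.5]
opening: 0.226
```

>>> send_rows(rows=[[0.002,0.0001,0,0],[0.004,0.0002,0,0],[0.005,0.0003,0,0],[0.005,0.0003,0,0]])

```text
time: 11.2
eef_pos: [0.5511, -0.0205, 0.0495]
tcp_rot: [-0.024, 1.0, 0.0, -0.001]
contact_force: [-4.5, 0.0, 6.2]
opening: 0.222
```

>>> send_rows(rows=[[0.002,0.0001,0,0],[0.004,0.0002,0,0],[0.004,0.0002,0,0],[0.004,0.0002,0,0]])

```text
time: 11.7
eef_pos: [0.5524, -0.0204, 0.0495]
tcp_rot: [-0.024, 1.0, 0.0, -0.001]
contact_force: [-4.9, -0.8, 6.0]
opening: 0.228
```

>>> send_rows(rows=[[0.002,0.0001,0,0],[0.004,0.0002,0,0],[0.004,0.0002,0,0],[0.004,0.0002,0,0]])

```text
time: 12.2
eef_pos: [0.5531, -0.0204, 0.0495]
tcp_rot: [-0.024, 1.0, 0.0, -0.001]
contact_force: [-5.8, -0.3, 6.7]
opening: 0.222
```

>>> send_rows(rows=[[0.002,0.0001,0,0],[0.003,0.0001,0,0],[0.003,0.0001,0,0]])

```text
time: 12.58
eef_pos: [0.5532, -0.0204, 0.0495]
tcp_rot: [-0.024, 1.0, 0.0, -0.002]
contact_force: [-9.4, -0.2, 9.5]
opening: 0.226
```

>>> send_rows(rows=[[0.002,0.0001,0,0],[0.003,0.0001,0,0],[0.003,0.0001,0,0]])

```text
time: 12.95
eef_pos: [0.5532, -0.0204, 0.0495]
tcp_rot: [-0.024, 1.0, 0.0, -0.004]
contact_force: [-12.4, -1.3, 13.2]
opening: 0.221
```

Position is held at x=0.5532 while the force climbs, so it is against the stop where expected. I'll ease the push, then release.

>>> send_rows(rows=[[-0.002,0,0.001,0],[-0.003,0,0.002,0],[-0.003,0,0.002,0]])

```text
time: 13.32
eef_pos: [0.5532, -0.0204, 0.0495]
tcp_rot: [-0.024, 1.0, 0.0, -0.002]
contact_force: [-8.4, -1.9, 5.7]
opening: 0.226
```

>>> send_rows(rows=[[0,0,0,0],[0,0,0,0],[0,0,0,0],[0,0,0,0]], jaw=0.3)

```text
time: 13.82
eef_pos: [0.5548, -0.0203, 0.0497]
tcp_rot: [-0.024, 1.0, -0.0, 0.0]
contact_force: [-0.5, 0.2, -1.0]
opening: 0.699
```

```bash
python3 snap.py w8; python3 -c "
import cv2
im=cv2.imread('pics/w8.png');cv2.imwrite('pics/w8z.png',cv2.resize(im[100:380,160:480],None,fx=2,fy=2,interpolation=cv2.INTER_CUBIC))"
```

```text
{'time': 13.825, 'qpos': [-0.2193, 0.2771, 1.9934, 0.0001, 0.8708, -1.8381], 'dq': [0.0004, -0.0026, 0.0032, -0.0005, 0.0014, -0.0], 'joint_efforts': [-0.0021, -33.8854, -22.9494, 0.0003, -0.0034, 0.0001], 'eef_pos': [0.5548, -0.0203, 0.0497], 'tcp_rot': [-0.024, 0.9997, -0.0, 0.0001], 'contact_force': [-0.5429, 0.1851, -1.0473], 'wrist_torque': [0.0097, 0.0182, 0.0263], 'opening': 0.6988}
```

View pics/w8z.png

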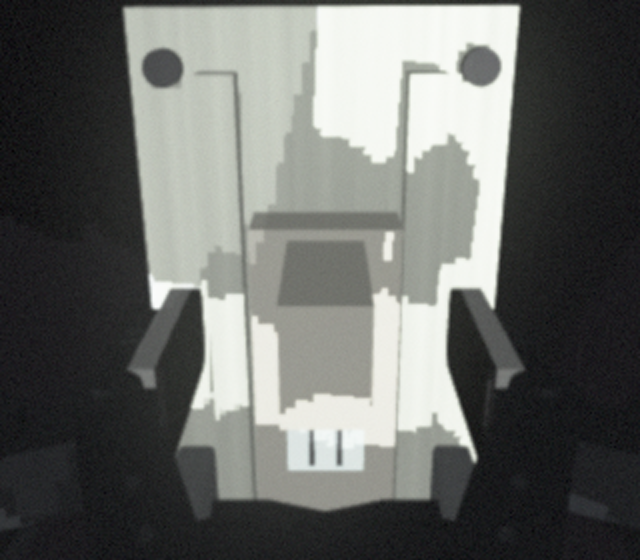

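Run:
```python
from h import *; import pickle
c,s=pickle.load(open('pics/w8.pkl','rb'))
f=lambda p:[(160+(x-.5)/2,100+(y-.5)/2) for x,y in p]
for n,p,z in (('plate front',[(124,8),(519,8)],.01),('rail front',[(195,72),(446,72)],.018),('tail bot',[(250,213),(402,213)],.01),('tail top',[(249,229),(402,229)],.024)):
    P=ray('wrist',f(p),z,c)[:,:2]*1000; d=P[1]-P[0]; print(n,P.round(1).tolist(),'mid',P.mean(0).round(1),'len',np.linalg.norm(d).round(1),'ang',np.degrees(np.arctan2(d[1],d[0])).round(2))
```

```text
plate front [[484.5, -74.0], [479.7, 25.0]] mid [482.1 -24.5] len 99.1 ang 92.81
rail front [[498.6, -54.8], [495.6, 6.9]] mid [497.1 -24. ] len 61.7 ang 92.81
tail bot [[537.5, -41.7], [535.4, 0.4]] mid [536.5 -20.6] len 42.1 ang 92.81
tail top [[536.9, -40.3], [534.9, -1.3]] mid [535.9 -20.8] len 39.1 ang 92.81
```

Tail is 39 mm behind the rail fronts, as expected for home, and 54.3 mm from the plate front against 55 expected. Moving up and over the knob.

>>> send_rows(rows=[[0,0,0.1,0],[0,0,0.25,0],[0,0,0.4,0],[0,0,0.5,0],[0.1,0.005,0.5,0],[0.2,0.01,0.5,0],[0.253,0.012,0.5,0],[0.253,0.012,0.5,0],[0.253,0.012,0.5,0],[0.253,0.012,0.5,0]], jaw=0)

```text
time: 15.12
eef_pos: [0.6299, -0.0167, 0.1996]
tcp_rot: [-0.024, 1.0, 0.0, -0.0]
contact_force: [-0.2, 0.5, 0.2]
opening: 0.999
```

```bash
python3 snap.py w9
```

```text
{'time': 15.125, 'qpos': [-0.1873, 0.2317, 1.7345, -0.0, 1.1759, -1.8059], 'dq': [-0.002, -0.0017, -0.0025, 0.0011, -0.0011, 0.0005], 'joint_efforts': [0.0028, -37.1593, -28.129, 0.0001, -0.0014, -0.0003], 'eef_pos': [0.6299, -0.0167, 0.1996], 'tcp_rot': [-0.0239, 0.9997, 0.0, -0.0002], 'contact_force': [-0.2172, 0.5359, 0.2325], 'wrist_torque': [-0.0625, 0.0404, -0.0528], 'opening': 0.9989}
```

View pics/w9.png

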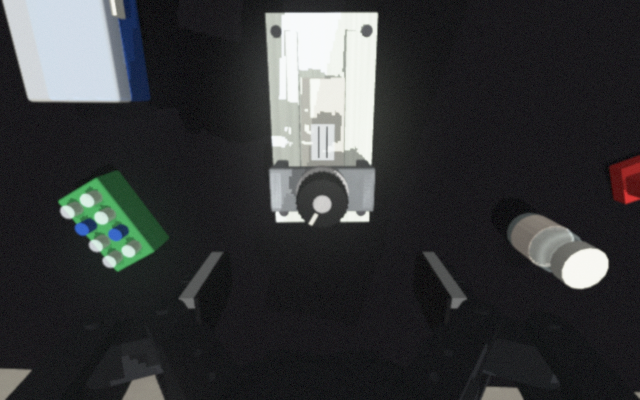

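The knob top's grey cap is centred at about (322,204), with its white mark pointing to (313,218). I'll measure it.

Run:
```python
from h import *; import pickle
im=cv2.imread('pics/w9.png');c,s=pickle.load(open('pics/w9.pkl','rb'))
z=im[150:240,260:390]; cv2.imwrite('pics/w9z.png',cv2.resize(z,None,fx=6,fy=6,interpolation=cv2.INTER_CUBIC))
print(ray('wrist',[(322,204)],.098,c), proj('wrist',[[.631,-.0168,.098]],c))
```

```text
[[ 0.63138796 -0.016529    0.098     ]] [[321.66917289 203.50162728]]
```

View pics/w9z.png

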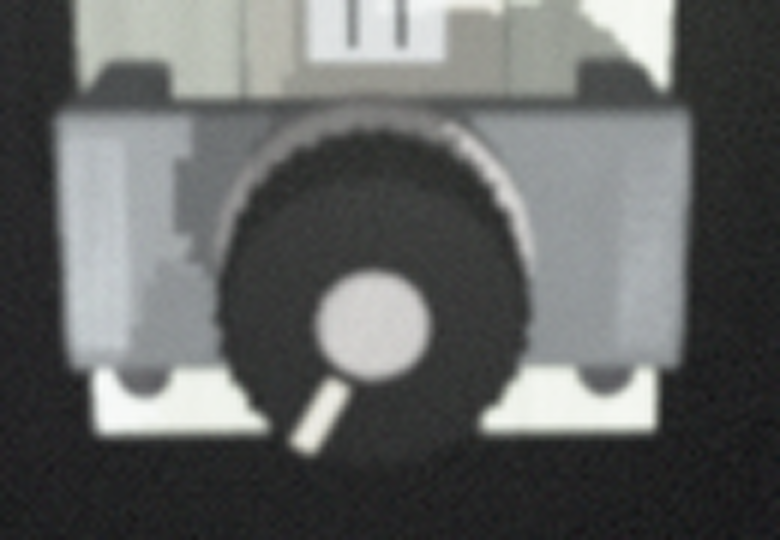

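>>> send_rows(rows=[[0.004,0,-0.08,0],[0.004,0,-0.16,0],[0.004,0,-0.23,0],[0.004,0,-0.29,0],[0.004,0,-0.33,0],[0.004,0,-0.36,0],[0.004,0,-0.369,0],[0.004,0,-0.369,0],[0.004,0,-0.369,0]])

```text
time: 16.3
eef_pos: [0.6323, -0.0168, 0.0898]
tcp_rot: [-0.024, 1.0, -0.0, 0.001]
contact_force: [0.8, 0.5, -1.0]
opening: 0.999
```

>>> send_rows(rows=[[0,0,0,0],[0,0,0,0],[0,0,0,0],[0,0,0,0],[0,0,0,0],[0,0,0,0]], jaw=1, newtons=60)

```text
time: 17.05
eef_pos: [0.632, -0.0169, 0.0895]
tcp_rot: [-0.024, 1.0, -0.0, 0.0]
contact_force: [-0.6, -1.8, 3.4]
opening: 0.45
```

```bash
python3 snap.py k0
```

```text
{'time': 17.05, 'qpos': [-0.187, 0.3636, 1.7906, -0.0004, 0.9869, -1.8054], 'dq': [0.0015, 0.0004, 0.0004, 0.0048, -0.0003, 0.0007], 'joint_efforts': [0.9677, -37.5171, -24.1381, 0.2957, -0.2165, 0.039], 'eef_pos': [0.632, -0.0169, 0.0895], 'tcp_rot': [-0.0239, 0.9997, -0.0002, 0.0002], 'contact_force': [-0.5904, -1.8395, 3.4], 'wrist_torque': [-0.1803, 0.207, -0.2529], 'opening': 0.45}
```

View pics/k0.png

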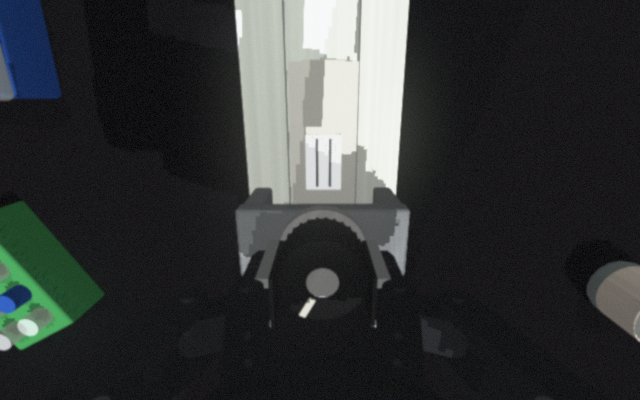

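Gripped: the pads straddle the knob, whose cap is at (322,283). Starting clockwise, keeping the first turn within the guaranteed free travel.

>>> send_rows(rows=[[0,0,0,-0.01],[0,0,0,-0.02],[0,0,0,-0.03],[0,0,0,-0.04],[0,0,0,-0.05],[0,0,0,-0.06],[0,0,0,-0.07],[0,0,0,-0.08]])

```text
time: 18.1
eef_pos: [0.632, -0.0173, 0.0895]
tcp_rot: [0.226, 0.974, -0.001, 0.0]
contact_force: [-1.9, -3.2, 3.7]
opening: 0.451
```

```bash
python3 snap.py k1
```

```text
{'time': 18.1, 'qpos': [-0.1871, 0.3636, 1.7906, -0.0019, 0.9868, -1.3017], 'dq': [0.0007, -0.0016, 0.0016, -0.0081, -0.0017, 0.4865], 'joint_efforts': [1.5414, -37.32, -24.0612, 0.6416, -0.2161, -0.0593], 'eef_pos': [0.632, -0.0173, 0.0895], 'tcp_rot': [0.2256, 0.9742, -0.0008, 0.0003], 'contact_force': [-1.9295, -3.238, 3.6769], 'wrist_torque': [-0.3846, 0.2613, 0.1383], 'opening': 0.451}
```

View pics/k1.png

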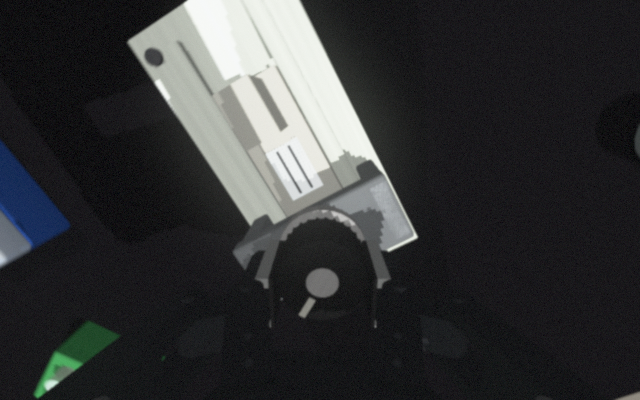

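```bash
cat > tq.py <<'E'
from h import *
import sys
W=[];E=[]
n=int(sys.argv[1]) if len(sys.argv)>1 else 6
for i in range(n):
    s=monitor.get_state(); W.append(s['wrist_torque'][2]);E.append(s['joint_efforts'][5])
    if i<n-1: imaging.read_camera('wrist')
r=s['tcp_rot'];print('t',s['time'],'yaw',np.degrees(2*np.arctan2(r[1],r[0])-np.pi/2).round(2),'Tz',np.round(W,3),'q6eff',np.round(E,3),'q6',s['qpos'][5].round(4),'F',s['contact_force'].round(1))
E
python3 tq.py 6
```

```text
t 18.4 yaw 64.0 Tz [0.275 0.381 0.311 0.326 0.281 0.236] q6eff [0.223 0.277 0.18  0.156 0.152 0.149] q6 -1.3035 F [-1.4 -4.9  4.6]
```

```bash
python3 -c "
import cv2,numpy as np
a=[]
for n in ('w9','k0','k1'):
    im=cv2.imread(f'pics/{n}.png');r=im[195:330,240:400] if n!='w9' else im[150:285,240:400]
    a.append(cv2.resize(cv2.convertScaleAbs(r,alpha=1.8,beta=10),None,fx=2.4,fy=2.4,interpolation=cv2.INTER_CUBIC))
im=np.vstack([np.hstack(a[:2]),np.hstack([a[2],a[2]*0])]);im=cv2.resize(im,None,fx=.9,fy=.9); cv2.imwrite('pics/kz.png',im);print(im.shape)"
```

```text
(583, 691, 3)
```

View pics/kz.png

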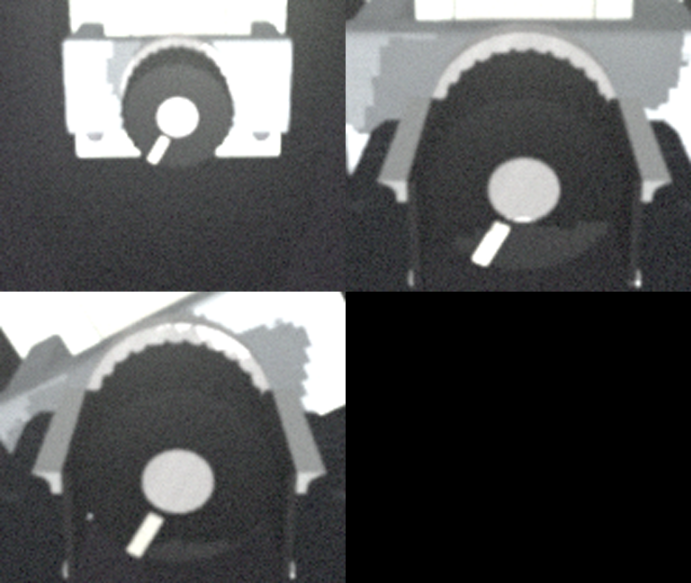

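The knob mark stays fixed between the pads, so there is no grip slip. I'll build a torque baseline in the free range and then go on in small steps.

>>> send_rows(rows=[[0,0,0,-0.008],[0,0,0,-0.016],[0,0,0,-0.024],[0,0,0,-0.032],[0,0,0,-0.04]])

```text
time: 19.02
eef_pos: [0.6319, -0.0175, 0.0894]
tcp_rot: [0.346, 0.938, -0.001, 0.0]
contact_force: [-1.9, -5.2, 5.4]
opening: 0.451
```

```bash
python3 tq.py 6
```

```text
t 19.275 yaw 49.6 Tz [ 0.383  0.323  0.171  0.111  0.003 -0.065] q6eff [0.039 0.289 0.302 0.208 0.161 0.125] q6 -1.0521 F [-2.1 -4.8  4.8]
```

>>> send_rows(rows=[[0,0,0,-0.008],[0,0,0,-0.016],[0,0,0,-0.024],[0,0,0,-0.032],[0,0,0,-0.04]])

```text
time: 19.9
eef_pos: [0.6317, -0.0176, 0.0894]
tcp_rot: [0.461, 0.888, -0.001, 0.0]
contact_force: [-3.7, -5.6, 5.5]
opening: 0.449
```

```bash
python3 tq.py 6
```

```text
t 20.15 yaw 35.21 Tz [ 0.147  0.045 -0.062  0.029  0.067  0.225] q6eff [0.049 0.271 0.24  0.127 0.087 0.072] q6 -0.8009 F [-2.4 -4.4  6.2]
```

>>> send_rows(rows=[[0,0,0,-0.008],[0,0,0,-0.016],[0,0,0,-0.024]])

```text
time: 20.52
eef_pos: [0.6316, -0.0177, 0.0894]
tcp_rot: [0.526, 0.85, -0.001, 0.0]
contact_force: [-4.1, -5.3, 5.7]
opening: 0.454
```

```bash
python3 tq.py 5
python3 - <<'E'
from h import *
im=imaging.read_camera('scene')[:,:,::-1]
cv2.imwrite('pics/s1.png',cv2.resize(im[160:270,230:350],None,fx=6,fy=5.4,interpolation=cv2.INTER_CUBIC))
E
```

```text
t 20.725 yaw 26.58 Tz [0.084 0.097 0.185 0.284 0.361] q6eff [0.014 0.223 0.217 0.143 0.136] q6 -0.6501 F [-3.2 -6.5  5.7]
```

View pics/s1.png

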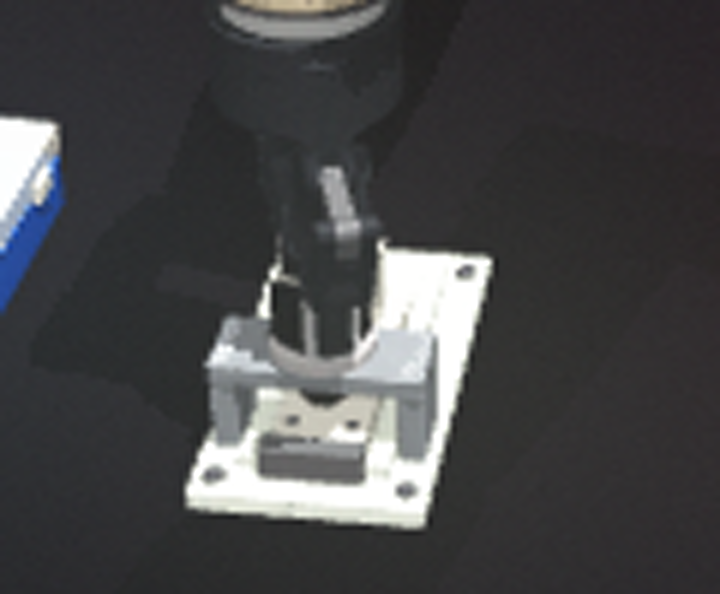

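The scene view shows the dark pad below the bridge at zoomed (322,395), above the home cartridge. I'll compare it with where the pad touches.

Run:
```python
from h import *
for z in (.024,.03,.036,.042):
    p=proj('scene',[[.631,-.0166,z],[.636,-.0166,z],[.642,-.0166,z]]); print(z,((p-[230,160])*[6,5.4]).round(0).tolist())
p=proj('scene',[[.651,-.0166+.03,.05],[.651,-.0166+.03,.062]]); print(((p-[230,160])*[6,5.4]).round(0).tolist())
```

```text
0.024 [[321.0, 407.0], [318.0, 414.0], [315.0, 422.0]]
0.03 [[321.0, 398.0], [318.0, 404.0], [315.0, 412.0]]
0.036 [[320.0, 388.0], [317.0, 394.0], [314.0, 402.0]]
0.042 [[320.0, 378.0], [317.0, 384.0], [313.0, 392.0]]
[[378.0, 399.0], [377.0, 378.0]]
```

>>> send_rows(rows=[[0,0,0,-0.008],[0,0,0,-0.016],[0,0,0,-0.024]])

```text
time: 21.15
eef_pos: [0.6315, -0.0178, 0.0894]
tcp_rot: [0.589, 0.808, -0.001, 0.0]
contact_force: [-3.6, -5.8, 5.6]
opening: 0.448
```

```bash
cat > st.py <<'E'
import sys
from h import *
W=[];E=[];ims=[]
for i in range(4):
    s=monitor.get_state(); W.append(s['wrist_torque'][2]);E.append(s['joint_efforts'][5])
    ims.append(imaging.read_camera('scene')[:,:,::-1])
s=monitor.get_state(); W.append(s['wrist_torque'][2]);E.append(s['joint_efforts'][5])
r=s['tcp_rot'];print('t',s['time'],'yaw',np.degrees(2*np.arctan2(r[1],r[0])-np.pi/2).round(2),'Tz',np.round(W,3),np.mean(W).round(3),'q6eff',np.round(E,3),'q6',s['qpos'][5].round(4),'F',s['contact_force'].round(1),'M',s['wrist_torque'].round(2))
im=np.mean(ims[1:],0); np.save(f'pics/{sys.argv[1]}.npy',im)
cv2.imwrite(f'pics/{sys.argv[1]}.png',np.clip(cv2.resize(im[205:260,255:320],None,fx=10,fy=10,interpolation=cv2.INTER_CUBIC),0,255).astype(np.uint8))
E
python3 st.py s2
```

```text
t 21.35 yaw 17.94 Tz [0.263 0.332 0.373 0.41  0.215] 0.319 q6eff [-0.007  0.241  0.268  0.202  0.186] q6 -0.4992 F [-3.8 -5.8  6.3] M [-0.95  0.49  0.22]
```

View pics/s2.png

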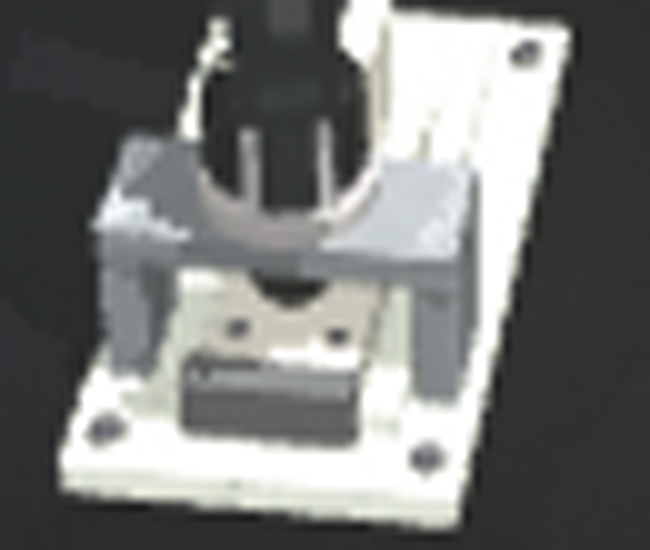

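>>> send_rows(rows=[[0,0,0,-0.008],[0,0,0,-0.016],[0,0,0,-0.024]])

```text
time: 21.72
eef_pos: [0.6314, -0.0178, 0.0894]
tcp_rot: [0.648, 0.762, -0.001, 0.0]
contact_force: [-3.9, -5.0, 4.4]
opening: 0.451
```

```bash
python3 st.py s3
cat > prof.py <<'E'
import numpy as np,sys,cv2
s1=cv2.resize(cv2.imread('pics/s1.png'),(120,110),interpolation=cv2.INTER_AREA)
print('s1',s1[67:82,52:57].mean((1,2)).round(0))
for n in sys.argv[1:]:
    a=np.load(f'pics/{n}.npy'); print(n,a[227:242,282:287].mean((1,2)).round(0), a[227:242,279:281].mean((1,2)).round(0))
E
python3 prof.py s2 s3
```

```text
t 21.925 yaw 9.3 Tz [0.389 0.356 0.283 0.199 0.093] 0.264 q6eff [0.011 0.264 0.29  0.215 0.185] q6 -0.3485 F [-5.1 -6.5  5.7] M [-0.99  0.62  0.09]
s1 [155. 152. 145. 118. 113.  97.  57.  81. 158. 195. 197. 200. 212. 215.
 180.]
s2 [157. 151. 146. 122. 119. 106.  50.  62. 135. 196. 196. 199. 223. 254.
 196.] [153. 149. 133. 115. 113. 115. 158. 195. 196. 193. 155. 171. 195. 177.
 100.]
s3 [173. 160. 158. 122. 120. 110.  51.  53.  95. 196. 196. 203. 231. 254.
 196.] [155. 150. 134. 115. 114. 115. 156. 175. 195. 192. 155. 171. 198. 184.
 154.]
```

>>> send_rows(rows=[[0,0,0,-0.008],[0,0,0,-0.016],[0,0,0,-0.024]])

```text
time: 22.3
eef_pos: [0.6313, -0.0178, 0.0894]
tcp_rot: [0.703, 0.711, -0.001, 0.0]
contact_force: [-6.3, -5.6, 5.9]
opening: 0.451
```

```bash
python3 st.py s4;python3 prof.py s2 s3 s4
```

```text
t 22.5 yaw 0.66 Tz [ 0.332  0.381  0.219  0.123 -0.009] 0.209 q6eff [0.028 0.279 0.299 0.213 0.172] q6 -0.1976 F [-5.  -5.7  6.2] M [-0.95  0.61 -0.01]
s1 [155. 152. 145. 118. 113.  97.  57.  81. 158. 195. 197. 200. 212. 215.
 180.]
s2 [157. 151. 146. 122. 119. 106.  50.  62. 135. 196. 196. 199. 223. 254.
 196.] [153. 149. 133. 115. 113. 115. 158. 195. 196. 193. 155. 171. 195. 177.
 100.]
s3 [173. 160. 158. 122. 120. 110.  51.  53.  95. 196. 196. 203. 231. 254.
 196.] [155. 150. 134. 115. 114. 115. 156. 175. 195. 192. 155. 171. 198. 184.
 154.]
s4 [188. 174. 174. 126. 124. 111.  52.  52.  84. 182. 196. 203. 231. 254.
 196.] [154. 150. 134. 116. 114. 113. 126. 158. 195. 193. 156. 185. 237. 250.
 154.]
```

>>> send_rows(rows=[[0,0,0,-0.008],[0,0,0,-0.016],[0,0,0,-0.024]])

```text
time: 22.88
eef_pos: [0.6312, -0.0178, 0.0894]
tcp_rot: [0.755, 0.656, -0.002, 0.0]
contact_force: [-5.7, -6.2, 6.1]
opening: 0.446
```

```bash
sed -i '/s1/d' prof.py; python3 st.py s5;python3 prof.py s4 s5
```

```text
t 23.075 yaw -7.98 Tz [ 0.383  0.269  0.161  0.123 -0.06 ] 0.175 q6eff [0.042 0.29  0.3   0.202 0.153] q6 -0.0468 F [-3.9 -6.4  6.6] M [-1.02  0.68 -0.06]
s4 [188. 174. 174. 126. 124. 111.  52.  52.  84. 182. 196. 203. 231. 254.
 196.] [154. 150. 134. 116. 114. 113. 126. 158. 195. 193. 156. 185. 237. 250.
 154.]
s5 [202. 182. 181. 126. 124. 112.  53.  51.  65. 147. 196. 203. 231. 254.
 196.] [155. 149. 134. 116. 112.  95. 126. 159. 195. 193. 156. 195. 254. 251.
 154.]
```

>>> send_rows(rows=[[0,0,0,-0.008],[0,0,0,-0.016],[0,0,0,-0.024]])

```text
time: 23.45
eef_pos: [0.6311, -0.0178, 0.0894]
tcp_rot: [0.802, 0.597, -0.002, 0.0]
contact_force: [-5.4, -5.9, 6.2]
opening: 0.45
```

```bash
python3 st.py s6;python3 prof.py s5 s6
```

```text
t 23.65 yaw -16.61 Tz [ 0.283  0.216  0.099 -0.041 -0.062] 0.099 q6eff [0.05  0.296 0.292 0.183 0.128] q6 0.1039 F [-5.9 -5.3  6.3] M [-0.98  0.72 -0.06]
s5 [202. 182. 181. 126. 124. 112.  53.  51.  65. 147. 196. 203. 231. 254.
 196.] [155. 149. 134. 116. 112.  95. 126. 159. 195. 193. 156. 195. 254. 251.
 154.]
s6 [230. 186. 186. 127. 127. 113.  54.  52.  56. 104. 196. 203. 231. 254.
 196.] [153. 149. 134. 115. 114. 113. 126. 160. 195. 193. 155. 195. 254. 251.
 154.]
```

View pics/s6.png

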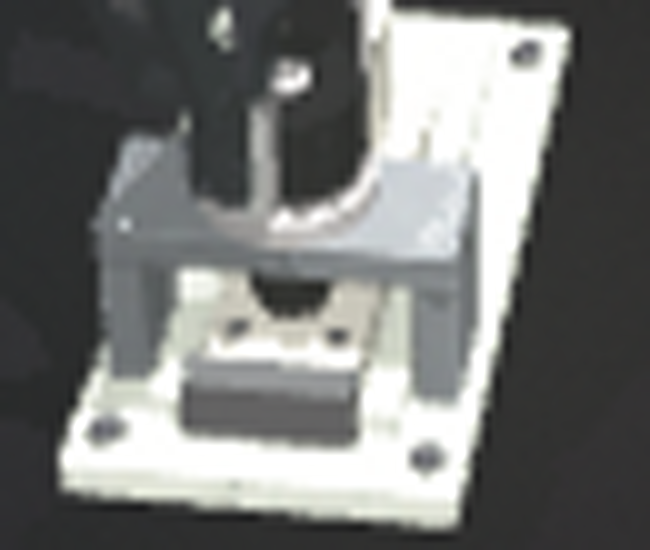

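>>> send_rows(rows=[[0,0,0,-0.008],[0,0,0,-0.016],[0,0,0,-0.024]])

```text
time: 24.02
eef_pos: [0.6309, -0.0178, 0.0894]
tcp_rot: [0.845, 0.535, -0.002, 0.0]
contact_force: [-5.6, -5.0, 7.1]
opening: 0.449
```

```bash
python3 st.py s7;python3 prof.py s6 s7
```

```text
t 24.225 yaw -25.24 Tz [0.341 0.213 0.063 0.026 0.05 ] 0.139 q6eff [0.077 0.324 0.31  0.191 0.136] q6 0.2546 F [-6.2 -5.5  7.2] M [-0.95  0.83  0.05]
s6 [230. 186. 186. 127. 127. 113.  54.  52.  56. 104. 196. 203. 231. 254.
 196.] [153. 149. 134. 115. 114. 113. 126. 160. 195. 193. 155. 195. 254. 251.
 154.]
s7 [232. 187. 186. 127. 127. 112.  54.  52.  54.  92. 196. 203. 231. 254.
 196.] [178. 162. 144. 128. 130. 116. 126. 156. 176. 192. 156. 195. 254. 251.
 154.]
```

The pad has nearly stopped descending (row 236: 104→92) and the torque is starting to rise, so the pad has just met the cartridge. I'll continue in small steps.

>>> send_rows(rows=[[0,0,0,-0.008],[0,0,0,-0.016],[0,0,0,-0.024]])

```text
time: 24.6
eef_pos: [0.6308, -0.0177, 0.0894]
tcp_rot: [0.883, 0.47, -0.002, 0.0]
contact_force: [-5.2, -4.8, 6.0]
opening: 0.452
```

```bash
python3 st.py s8;python3 prof.py s8
```

```text
t 24.8 yaw -33.86 Tz [0.302 0.31  0.152 0.131 0.243] 0.228 q6eff [0.117 0.362 0.352 0.234 0.195] q6 0.4052 F [-6.1 -5.2  6.6] M [-0.98  0.85  0.24]
s8 [231. 187. 186. 127. 127. 113.  55.  53.  54.  92. 196. 204. 232. 254.
 196.] [204. 170. 147. 137. 130. 117. 127. 157. 176. 193. 156. 195. 254. 251.
 155.]
```

>>> send_rows(rows=[[0,0,0,-0.008],[0,0,0,-0.016],[0,0,0,-0.024]])

```text
time: 25.18
eef_pos: [0.6307, -0.0176, 0.0894]
tcp_rot: [0.915, 0.402, -0.002, 0.0]
contact_force: [-6.9, -5.4, 8.4]
opening: 0.451
```

```bash
python3 st.py s9
```

```text
t 25.375 yaw -42.47 Tz [0.332 0.247 0.272 0.28  0.247] 0.276 q6eff [0.151 0.378 0.393 0.309 0.281] q6 0.5557 F [-5.6 -5.3  7.4] M [-1.01  0.94  0.25]
```

>>> send_rows(rows=[[0,0,0,-0.008],[0,0,0,-0.016],[0,0,0,-0.024]])

```text
time: 25.75
eef_pos: [0.6306, -0.0176, 0.0894]
tcp_rot: [0.943, 0.332, -0.002, 0.0]
contact_force: [-5.3, -3.8, 7.7]
opening: 0.447
```

```bash
python3 st.py s10; python3 snap.py k2|tail -c 0; python3 -c "
import cv2
im=cv2.imread('pics/k2.png')[195:330,240:400];cv2.imwrite('pics/k2z.png',cv2.resize(cv2.convertScaleAbs(im,alpha=1.8,beta=10),None,fx=4,fy=4))"
```

```text
t 25.95 yaw -51.11 Tz [0.363 0.304 0.307 0.293 0.208] 0.295 q6eff [0.152 0.39  0.405 0.324 0.293] q6 0.7065 F [-6.  -5.6  7.2] M [-0.97  0.93  0.21]Exception ignored on flushing sys.stdout:
BrokenPipeError: [Errno 32] Broken pipe
```

View pics/k2z.png

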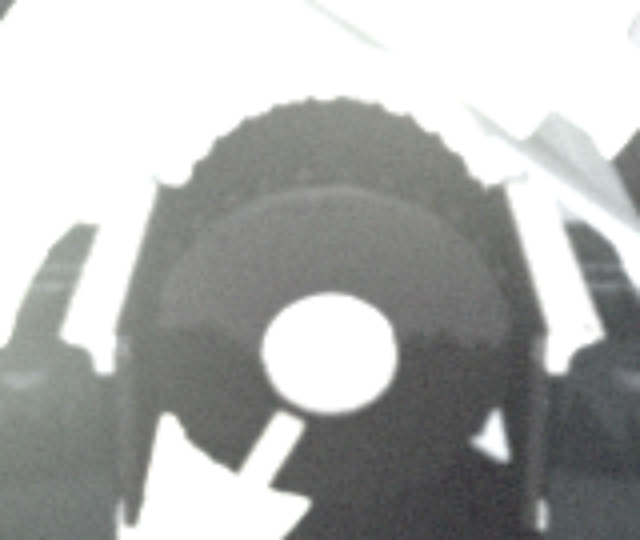

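View pics/s10.png

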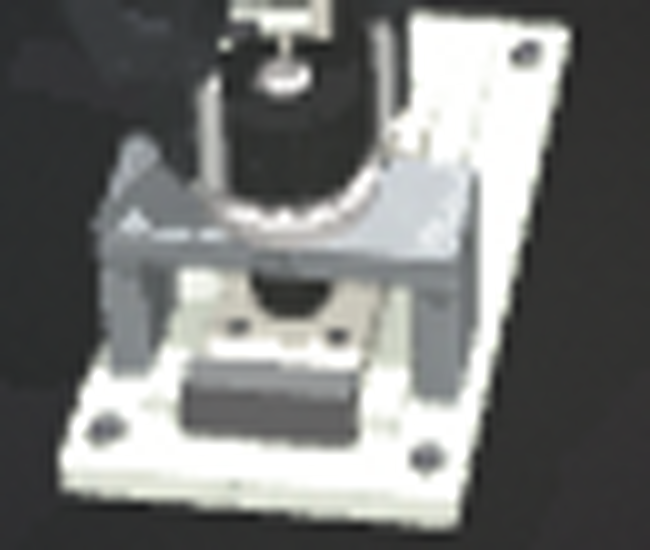

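The torque went flat over the last step (run effort 0.151→0.152) after climbing steadily, and the pad is seated. That is the clutch starting to slip, so I'll stop, let go and check the marks.

>>> send_rows(rows=[[0,0,0,0],[0,0,0,0],[0,0,0,0],[0,0,0,0],[0,0,0,0]], jaw=0)

```text
time: 26.62
eef_pos: [0.6318, -0.0166, 0.0889]
tcp_rot: [0.943, 0.332, 0.0, -0.0]
contact_force: [-0.2, -0.5, -0.4]
opening: 1.0
```

>>> send_rows(rows=[[0,0,0.05,0],[0,0,0.12,0],[0,0,0.2,0],[0,0,0.3,0],[0,0,0.35,0.03],[0,0,0.35,0.06],[-0.05,0,0.35,0.09],[-0.1,0,0.35,0.12],[-0.15,0,0.35,0.15],[-0.2,0,0.35,0.18],[-0.2,0,0.35,0.21],[-0.2,0,0.35,0.24],[-0.2,0,0.35,0.27],[-0.2,0,0.35,0.3],[-0.2,0,0.35,0.33],[-0.2,0,0.35,0.36],[-0.2,0,0.35,0.39],[-0.2,0,0.35,0.4],[-0.2,0,0.35,0.4]])

```text
time: 29.0
eef_pos: [0.5724, -0.0168, 0.196]
tcp_rot: [-0.023, 1.0, -0.0, 0.001]
contact_force: [-0.5, 0.1, -0.1]
opening: 1.002
```

```bash
python3 snap.py k3; python3 -c "
import cv2
im=cv2.imread('pics/k3.png');cv2.imwrite('pics/k3z.png',cv2.resize(im[180:330,230:410],None,fx=4,fy=4,interpolation=cv2.INTER_CUBIC))"
```

```text
{'time': 29.0, 'qpos': [-0.2065, 0.1102, 1.8808, 0.0, 1.1479, -1.8243], 'dq': [0.0021, 0.0067, 0.0032, 0.003, -0.0037, 0.0204], 'joint_efforts': [-0.0031, -32.0521, -27.6776, -0.0008, -0.0007, -0.1052], 'eef_pos': [0.5724, -0.0168, 0.196], 'tcp_rot': [-0.0235, 0.9997, -0.0003, 0.0013], 'contact_force': [-0.4982, 0.1122, -0.0987], 'wrist_torque': [-0.0308, -0.0146, 0.0036], 'opening': 1.002}
```

View pics/k3.png

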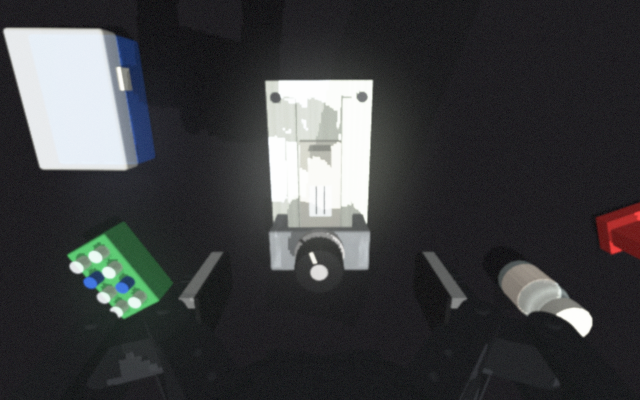

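View pics/k3z.png

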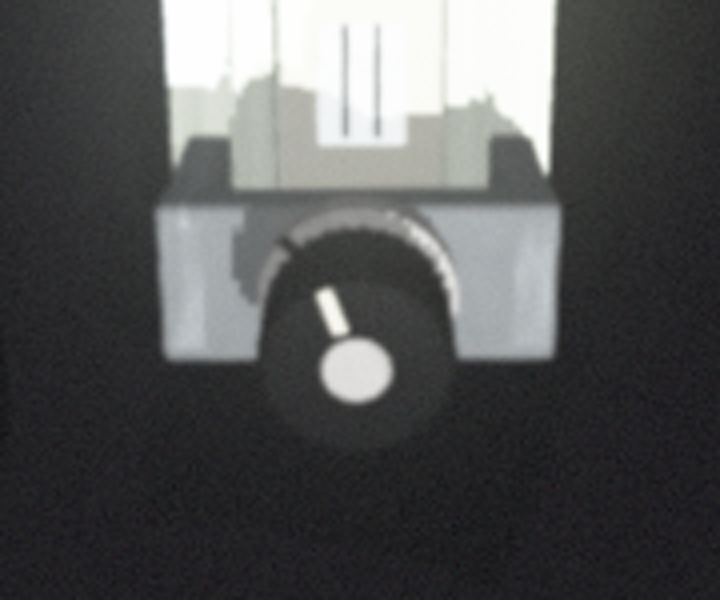

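The collar's black mark is visible at zoomed (288,245), and the knob's white mark runs from (343,332) to (323,290). I'll compute the angle between them.

Run:
```python
from h import *; import pickle
c,s=pickle.load(open('pics/k3.pkl','rb')); c0,s0=pickle.load(open('pics/w9.pkl','rb'))
f=lambda x,y:(230+(x-1.5)/4,180+(y-1.5)/4)
a=lambda d:np.degrees(np.arctan2(d[1],d[0])).round(1)
P=ray('wrist',[f(357,370),f(323,290)],.098,c)[:,:2]; print('knob c',P[0],'mark',a(P[1]-P[0]))
for z in (.069,.0655):
    for q in ((282,240),(288,245),(293,251)):
        Q=ray('wrist',[f(*q)],z,c)[0,:2]
        for A in (P[0],[.631,-.0166]): print(z,q,'collar',Q-A,'r',np.linalg.norm(Q-A)*1e3,a(Q-A))
g=lambda x,y:(260+(x-2.5)/6,150+(y-2.5)/6)
P=ray('wrist',[g(373,325),g(302,450)],.098,c0)[:,:2]; print('before knob mark',a(P[1]-P[0]),P[0])
```

```text
knob c [ 0.6309242  -0.01653291] mark -156.9
0.069 (282, 240) collar [-0.01404454 -0.01744784] r 22.398125788242844 -128.8
0.069 (282, 240) collar [-0.01412034 -0.01738075] r 22.393625113692334 -129.1
0.069 (288, 245) collar [-0.01290139 -0.01609689] r 20.6290049149219 -128.7
0.069 (288, 245) collar [-0.0129772 -0.0160298] r 20.62431106851176 -129.0
0.069 (293, 251) collar [-0.0115022  -0.01495532] r 18.86696454833843 -127.6
0.069 (293, 251) collar [-0.01157801 -0.01488823] r 18.860269366709407 -127.9
0.0655 (282, 240) collar [-0.01236356 -0.01764138] r 21.5424246703957 -125.0
0.0655 (282, 240) collar [-0.01243936 -0.0175743 ] r 21.53122508895924 -125.3
0.0655 (288, 245) collar [-0.01120448 -0.01627161] r 19.756152499161864 -124.6
0.0655 (288, 245) collar [-0.01128028 -0.01620452] r 19.744143992527054 -124.8
0.0655 (293, 251) collar [-0.00978579 -0.01511412] r 18.00550934595777 -122.9
0.0655 (293, 251) collar [-0.00986159 -0.01504704] r 17.99067123438927 -123.2
before knob mark -25.5 [ 0.63119642 -0.01672889]
```

Run:
```python
from h import *
im=cv2.imread('pics/scene0.png')
cv2.imwrite('pics/s0z.png',cv2.resize(im[200:240,262:306],None,fx=14,fy=14,interpolation=cv2.INTER_CUBIC))
for ang in (-25,2.5,-53):
    a=np.radians(ang); print(ang,((proj('scene',[[.631+.0225*np.cos(a),-.0166+.0225*np.sin(a),z] for z in (.062,.069)])-[262,200])*14+6.5).round(0).tolist())
im=cv2.imread('pics/top0.png')
```

```text
-25 [[221.0, 403.0], [219.0, 372.0]]
2.5 [[275.0, 417.0], [274.0, 386.0]]
-53 [[184.0, 374.0], [182.0, 343.0]]
```

View pics/s0z.png

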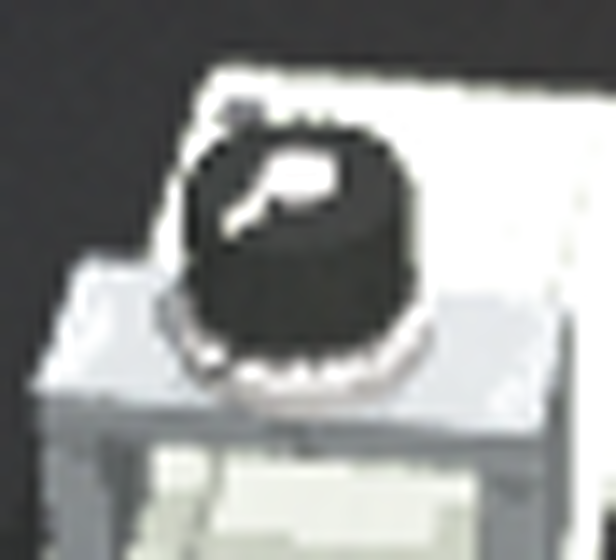

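The marks started aligned (dark collar notch below the knob's white mark at (220,365)). They are now about 28° apart, so the clutch did slip and I won't turn further. One last check that the cartridge is still home.

Run:
```python
from h import *; import pickle
im=cv2.imread('pics/k3.png')
cv2.imwrite('pics/k3t.png',cv2.resize(im[70:230,255:385],None,fx=4.5,fy=3.7,interpolation=cv2.INTER_CUBIC))
```

```text
(no output)
```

View pics/k3t.png

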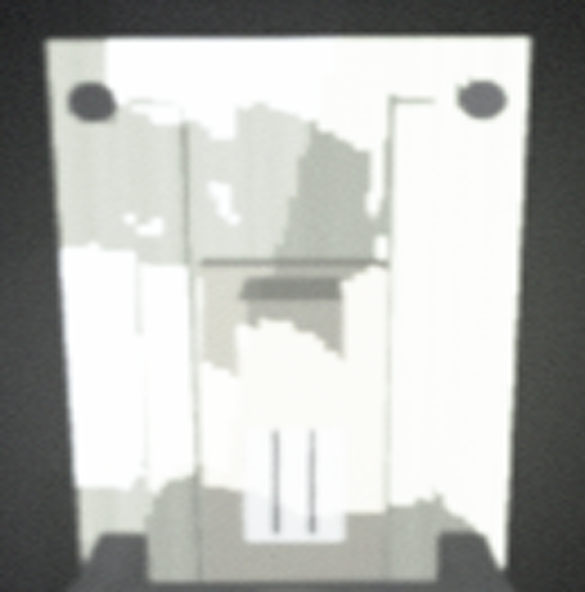

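Run:
```python
from h import *; import pickle
from plant import workorder
c,s=pickle.load(open('pics/k3.pkl','rb'))
g=lambda x,y:(255+x/4.5-.4,70+y/3.7-.4)
for n,p,z in (('plate',(290,39),.01),('rail',(290,100),.018),('tailbot',(295,259),.01),('tailtop',(295,266),.024)): print(n,(ray('wrist',[g(*p)],z,c)[0]*1000).round(1))
print(workorder.sign_off(), monitor.get_state()['time'])
```

```text
plate [481.8 -24.   10. ]
rail [496.4 -23.3  18. ]
tailbot [536.5 -20.5  10. ]
tailtop [536.5 -20.4  24. ]
the job is handed in; nothing more can be done
the job is handed in; nothing more can be done
```

The cartridge is loaded, pushed home and clamped, and the job is handed in. However, the clutch slip came out close to the half-radian limit.

**Cartridge:** I laid it in the channel and slid it in until its position stopped changing and the push reached about 12 N. After clamping, its tail measured 54.7 mm from the plate front, where 55 mm is fully home.

**Thumbscrew:** I turned it clockwise about 2.5 rad. The pad was seen to seat on the cartridge, and the joint effort climbed and then went flat. I stopped there and let go, and the knob eased back about 0.22 rad.

**Checks that disagreed:**
- **Clutch slip:** The torque curve suggested only 0.1–0.2 rad. The knob and collar marks, which looked aligned at the start, now stand about 28° apart. That is roughly 0.49 rad, give or take 0.07, so a slight overrun is possible.
- **Wrist torque sensor:** Its reading about the vertical axis was too noisy to use, so I judged the torque from the last joint's effort instead.

The gripper finished open and clear of everything at about 29 s on the robot's clock. I touched nothing else on the bench.

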